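Fetch the bowl from behind the vases

TASK

The small patterned bowl on the kiln shelf is hemmed in by three vases. First clear all three vases to the wooden board, standing upright, without shifting the bowl; then lift the bowl out and stand it in the centre of the banding wheel; finally put each vase back upright in the centre of the glaze tile of its own colour. Drop or knock over none of them, and leave the white kiln stilt where it is.

Things in the scene. Friction and masses are not known exactly. Their poses are not given: they have to be found in the camera images.
- vase_blue: loose blue glazed ceramic vase, round, 112 mm tall, 220 g, with a dark mouth and cream rim on top; belly up to 50 mm wide; above 76 mm its neck is a plain cylinder 38 mm in diameter, up to the top. It starts upright on the tile of its own colour. Origin: centre of its underside, z up along its axis.
- vase_red: loose red glazed ceramic vase, round, 112 mm tall, 220 g, with a dark mouth and cream rim on top; almost straight body up to 47 mm wide; above 76 mm its neck is a plain cylinder 38 mm in diameter, up to the top. It starts upright on the tile of its own colour. Origin: centre of its underside, z up along its axis.
- vase_lime: loose lime-yellow glazed ceramic vase, round, 112 mm tall, 220 g, with a dark mouth and cream rim on top; low belly up to 51 mm wide; above 76 mm its neck is a plain cylinder 38 mm in diameter, up to the top. It starts upright on the tile of its own colour. Origin: centre of its underside, z up along its axis.
- tile_blue: fixed blue glazed square sample tile, 58 x 58 x 6 mm, lying on the kiln shelf under the blue vase (its corners show around the foot). The three tiles lie to the left, to the right and in front of the bowl, about 61 mm from its centre, which colour is where varying. Origin: centre of its underside (15 mm above the table); its top is 6 mm higher; z up.
- tile_red: fixed red glazed square sample tile, 58 x 58 x 6 mm, lying on the kiln shelf under the red vase (its corners show around the foot). The three tiles lie to the left, to the right and in front of the bowl, about 61 mm from its centre, which colour is where varying. Origin: centre of its underside (15 mm above the table); its top is 6 mm higher; z up.
- tile_lime: fixed lime-yellow glazed square sample tile, 58 x 58 x 6 mm, lying on the kiln shelf under the lime-yellow vase (its corners show around the foot). The three tiles lie to the left, to the right and in front of the bowl, about 61 mm from its centre, which colour is where varying. Origin: centre of its underside (15 mm above the table); its top is 6 mm higher; z up.
- bowl: hollow pale blue-green bowl with blue and lime petals, 46 mm tall, 140 g, outer diameter 58 mm, wall upright from 20 mm up to the rim. Starts upright on the kiln shelf (buff slab 250 x 210 x 15 mm, yaw varies) amid the tiles; 71 mm behind its centre is the face of a brick, top 79 mm above the table. Origin: centre of its underside, 15 mm above the table.
- board: fixed plywood board with a dark strip near either end, the side area for the vases: 280 mm (its x) by 140 mm (its y), 12 mm thick, flat on the table, empty at the start, on the left or the right of the kiln shelf, with the banding wheel on the other side. Origin: centre of its underside at table height; top 12 mm above.
- wheel: fixed (it does not turn) metal banding wheel, a round aluminium turntable 160 mm in diameter with thin dark concentric rings, its flat top 50 mm above the table. Origin: on its axis at table height, z up.
- stilt: loose white star-shaped kiln stilt with three arms, about 45 mm across, 16 mm tall, lying on a near corner of the kiln shelf: not part of the job. Origin: centre of its underside.

How it is judged:
By the outcome, as a careful person would: the job done as asked, in the order asked, and still so for the second after the job is handed in, with the robot touching nothing.
It also fails if it takes over 134 s, if anything falls off the work surface, if the arm or the gripper's body presses on something with over 40 N, if the wrist force passes 120 N, or if a joint passes its speed limit or range.

ROBOT

A 6-joint arm with a two-finger parallel gripper is mounted at the origin on the work surface. World frame = base frame: x ahead of the robot, y to its left, z up, the work surface at z = 0. Lengths are in mm, angles in rad, forces in N, time in s.
With the tool pointing down it reaches from about 400 to 925 mm from the base axis. Payload 12.5 kg.
Tool frame: the origin (TCP) lies midway between the tips of the shut fingers; the grasp point (between the pads) lies 19 mm behind it; z points along the fingers, y is the line along which they close (so a half turn about z gives the same grasp; the last joint's range is limited). The gripper opens to 95 mm and grips with 3 to 60 N. Pads are 20 mm wide; open, the fingers measure 119 mm over their backs; the gripper's body (75 mm by 180 mm) begins 59 mm behind the grasp point.
Start: joints at [1.192, 0.491, 1.559, -0, 1.092, -0.106], TCP at [168.377, 601.914, 174.761] pointing down, gripper open.
Joint ranges: [-3.1, 3.1], [-0.84, 2.19], [0.05, 2.79], [-1.13, 4.28], [0.06, 2.93], [-2.69, 2.69]. Speed limits (rad/s): [2.22, 2.22, 2.79, 3.14, 3.14, 3.14].

INTERFACE

Orientations are given as [roll, pitch, yaw] about the fixed x, y, z axes, in that order (R = Rz(yaw) Ry(pitch) Rx(roll)).
In Python, from cell import * gives the robot as it stands. The module is installed in compiled form; this text tells all that it offers.
- The arm moves only by the tool arm_command, never from a script. Its arguments are lists of equal length, an entry for each row: "delta_pos": the shift along the world's x, y, z in units of 250 mm (1.0 is 250 mm), a list of three; "delta_rot": the turn, a rotation vector about the world's x, y, z in units of 90 degrees (1.0 is 90 degrees), a list of three; "claw": the closure, from 0 (fully open) to 1 (shut). In form: {"delta_pos": [[tx, ty, tz], ...], "delta_rot": [[wx, wy, wz], ...], "claw": [claw, ...]}. A call has exactly 5 rows; each row is the pose to reach, as a shift and turn from the pose commanded when the call began; what a row does not reach only later rows make up. A row lasts 1/12 s, in which the tool goes at most 41.7 mm and 7.16 degrees, less where a joint would pass 70% of its speed; a pose out of reach is approached as far as the arm can. A call with a number of a shift or a turn outside -1 to 1 is refused whole. A call with a gripper value outside its range is refused whole. The fingers move at their own pace and stop on an object; the grip force is fixed at half the most. Time passes only in rows, so rows that repeat a pose let the fingers close, or fill a call up. It gives the time, the measured TCP pose, the force, the opening and the grip force at its end, in the units of the state.
- state(): the state, without advancing time (a new reading comes with each control period).
- read_camera(name): name is "side" or "top"; returns the picture (480x640x3 uint8, red, green, blue); there is no depth.
- calibration(name): a dict with "camera_matrix" (3x3 intrinsics, pixels), "T" (4x4, takes a point from camera to world coordinates). Camera axes: x right, y down, z forward; pixel columns grow to the right and rows downward; lengths in mm; the calibration is good to about 2 mm. A picture is of the moment at which its call begins. calibration takes no time and is no camera call.
- job_done(): hands the job in; it is judged then, once.
The state is a dict: "t": time; "joints": joint angles; "qvel": joint speeds; "tau": joint torques, N m; "eef_pos": TCP position; "tcp_rot": TCP orientation; "ft_force": force on the tool from outside, world axes, zero at the start; "moment": the same for the moment, N m; "opening": opening from 0.0 (shut) to 1.0 (fully open); "grip_force": force on a finger pad.
Only numpy, scipy, OpenCV 4.12 (cv2) and the standard library are available. Lean on these libraries where they do the work, as an engineer would, in place of code of your own. Each camera call takes 0.05 s, during which the arm holds its last target. There are 200 camera calls.

## Working session

There is one attempt and no reset: what is moved stays moved. The work goes in short steps, Python scripts to look and compute and a tool call to move; the robot and the scene stay as the last step left them, time stands still between calls to the robot, and variables do not carry over. Pictures are saved under pics/ and viewed, at most 14 in all, crops included, and the job is handed in when it is done.

Besides the shell and the picture viewer there is one more tool, called after ">>>" as name(argument=value, ...) on one line, values as JSON. arm_command: Moves the arm, as the interface text tells. Shifts and turns lie within -1 to 1; 1 stands for 250 mm of shift or 90 degrees of turn. Its arguments: {"type":"object","properties":{"delta_pos":{"type":"array"},"delta_rot":{"type":"array"},"claw":{"type":"array"}},"required":["delta_pos","delta_rot","claw"]}

```bash
mkdir -p pics
python3 - <<'E'
from cell import *
import cv2
for n in("top","side"):
    cv2.imwrite(f"pics/{n}0.png",read_camera(n)[:,:,::-1])
    c=calibration(n);print(c["camera_matrix"],c["T"].round(3) if hasattr(c["T"],'round') else c["T"])
print(state())
E
```

```text
[[502.61628115   0.         317.78500678]
 [  0.         502.61628115 237.95164529]
 [  0.           0.           1.        ]] [[ 2.30000e-02 -9.95000e-01  9.60000e-02  4.42323e+02]
 [-1.00000e+00 -2.30000e-02 -6.00000e-03 -1.38300e+01]
 [ 8.00000e-03 -9.60000e-02 -9.95000e-01  9.39783e+02]
 [ 0.00000e+00  0.00000e+00  0.00000e+00  1.00000e+00]]
[[436.94217376   0.         318.56632547]
 [  0.         436.94217376 234.82081501]
 [  0.           0.           1.        ]] [[-8.05000e-01 -3.32000e-01  4.91000e-01  1.99011e+02]
 [-5.93000e-01  4.56000e-01 -6.64000e-01  4.76856e+02]
 [-4.00000e-03 -8.26000e-01 -5.64000e-01  4.28407e+02]
 [ 0.00000e+00  0.00000e+00  0.00000e+00  1.00000e+00]]
{'t': 0.1, 'joints': array([ 1.19239346e+00,  4.91485818e-01,  1.55939549e+00,  1.08459668e-05,
        1.09168936e+00, -1.05616986e-01]), 'qvel': array([-0.00120299, -0.00121352, -0.0004458 , -0.00029727, -0.00076652,
       -0.00089188]), 'tau': array([ 2.34455954e-03, -6.13627839e+01, -2.58609098e+01,  6.94364542e-02,
        4.68962279e-02, -6.60315365e-06]), 'eef_pos': array([168.27562475, 601.65666986, 174.22616074]), 'tcp_rot': array([-3.14062111e+00, -1.12668931e-04,  2.86880172e+00]), 'ft_force': array([-0.98918464, -0.14144478, -0.65500304]), 'moment': array([-0.00659363, -0.03089418, -0.02823395]), 'grip_force': 0.0, 'opening': 1.0010418092067752}
```

View pics/top0.png

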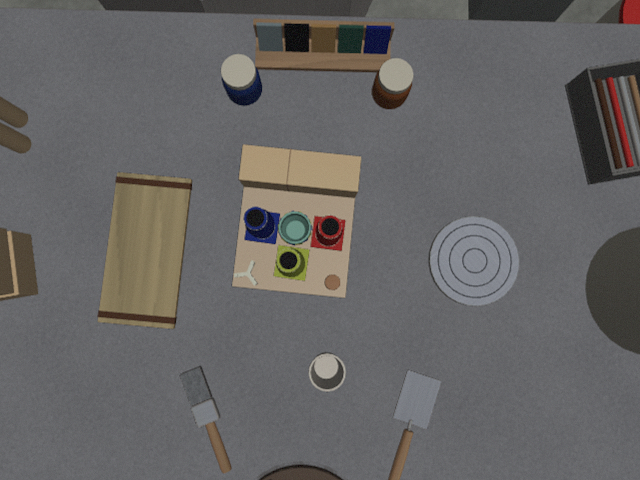

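View pics/side0.png

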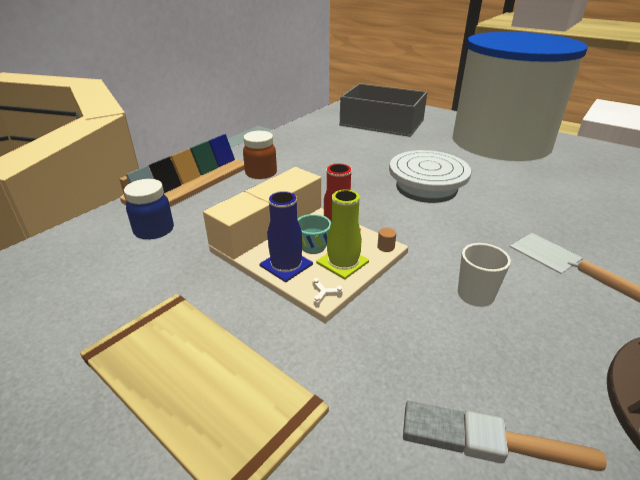

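Top view: board on the left (centre ~(145,250)), shelf in the middle, blue vase left, red right, lime in front, bowl ~(295,228), wheel ~(475,261). I'll enlarge the middle.

Run:
```python
import cv2
a=cv2.imread("pics/top0.png")[195:305,227:362]
cv2.imwrite("pics/c0.png",cv2.resize(a,None,fx=5,fy=5,interpolation=cv2.INTER_CUBIC))
```

```text
(no output)
```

View pics/c0.png

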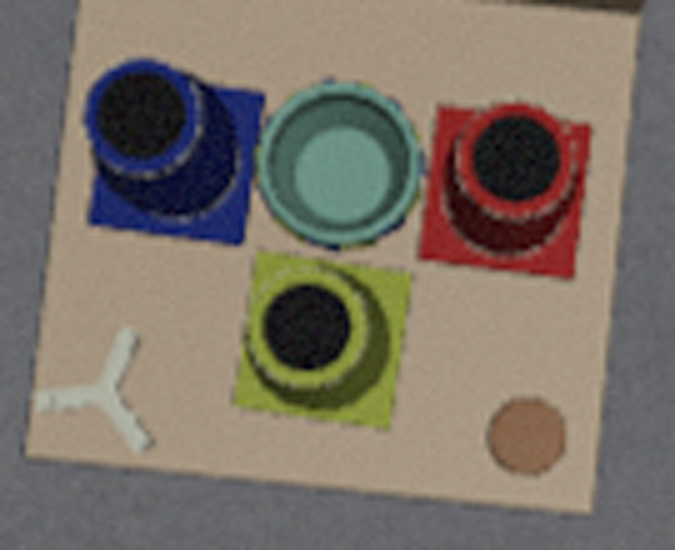

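```bash
cat > h.py <<'E'
from cell import *
import numpy as np
def px2w(n,u,v,z):
    c=calibration(n);K=np.array(c["camera_matrix"]);T=np.array(c["T"])
    d=T[:3,:3]@np.linalg.solve(K,[u,v,1]);o=T[:3,3]
    return (o+d*(z-o[2])/d[2])[:2].round(1)
def w2px(n,p):
    c=calibration(n);T=np.linalg.inv(np.array(c["T"]));q=np.array(c["camera_matrix"])@(T@[*p,1])[:3]
    return (q[:2]/q[2]).round(1)
E
python3 - <<'E'
from h import *
f=lambda u,v,z:px2w("top",227+(u+.5)/5-.5,195+(v+.5)/5-.5,z)
for n,p,z in [("blue",(142,117),133),("red",(516,160),133),("lime",(308,327),133),("tb",(176.5,158),21),("tr",(505.5,191),21),("tl",(323,338),21),("bowl",(340,163),61)]:print(n,f(*p,z))
for t in [(265,93),(245,245),(88,223),(437,103),(592,126),(575,278),(418,258),(257,250),(412,270),(390,430),(234,404)]:print(f(*t,21),end=' ')
print()
for p in [(118,174),(191,180),(174,328),(99,318)]:print("board",px2w("top",*p,12))
for p in [(475,261),(430,261),(519,261),(475,217),(475,304)]:print("wheel",px2w("top",*p,50))
print(px2w("top",241,178,79),px2w("top",358,183,79),px2w("top",248,274,31),px2w("top",333,283,25))
for n,p in [("blue",(283,196)),("red",(338,168)),("lime",(346,195))]:print(n,px2w("side",*p,133))
E
```

```text
blue [550.5  83.8]
red [539.4 -37.5]
lime [483.8  28.2]
tb [550.6  84.1]
tr [541.3 -37.1]
tl [485.7  28.4]
bowl [545.5  22.3]
[575.5  52.3] [519.1  58. ] [525.8 115.8] [573.3 -11.2] [566.1 -68.5] [509.8 -63.3] [515.8  -5.6] [517.4  53.5] [511.3  -3.5] [452.7   3.1] [460.9  60.2] 
board [643.6 357.4]
board [635.6 220.6]
board [361.5 238.6]
board [376.5 375.6]
wheel [ 494.  -298.9]
wheel [ 492.1 -218.9]
wheel [ 495.8 -377.2]
wheel [ 572.8 -299.5]
wheel [ 418.2 -298.3]
[627.3 117.1] [623.4 -86.6] [462.1 105.2] [449.5 -48.5]
blue [552.4  81.6]
red [540.7 -35.8]
lime [483.7  28.3]
```

>>> arm_command(delta_pos=[[0.08,-0.1,0],[0.16,-0.21,0],[0.24,-0.32,0],[0.32,-0.43,0],[0.38,-0.52,0]], delta_rot=[[0,0,0],[0,0,0],[0,0,0],[0,0,0],[0,0,0]], claw=[0,0,0,0,0])

```text
t: 0.52
eef_pos: [264.3, 470.0, 174.5]
tcp_rot: [-3.141, 0.0, 2.869]
ft_force: [0.2, -0.2, -0.3]
opening: 1.001
grip_force: 0.0
```

>>> arm_command(delta_pos=[[0.08,-0.1,0],[0.16,-0.21,0],[0.24,-0.32,0],[0.32,-0.43,0],[0.38,-0.52,0]], delta_rot=[[0,0,0],[0,0,0],[0,0,0],[0,0,0],[0,0,0]], claw=[0,0,0,0,0])

```text
t: 0.93
eef_pos: [359.3, 340.1, 174.7]
tcp_rot: [-3.141, -0.0, 2.868]
ft_force: [-0.0, 0.0, 0.1]
opening: 1.0
grip_force: 0.0
```

>>> arm_command(delta_pos=[[0.08,-0.1,0],[0.16,-0.21,0],[0.24,-0.32,0],[0.32,-0.43,0],[0.38,-0.52,0]], delta_rot=[[0,0,0],[0,0,0],[0,0,0],[0,0,0],[0,0,0]], claw=[0,0,0,0,0])

```text
t: 1.35
eef_pos: [454.4, 210.0, 174.6]
tcp_rot: [-3.142, -0.0, 2.868]
ft_force: [0.0, -0.3, -0.4]
opening: 1.001
grip_force: 0.0
```

>>> arm_command(delta_pos=[[0.1,-0.13,0],[0.2,-0.26,0],[0.3,-0.39,0],[0.39,-0.51,0],[0.39,-0.51,0]], delta_rot=[[0,0,0],[0,0,0],[0,0,0],[0,0,0],[0,0,0]], claw=[0,0,0,0,0])

```text
t: 1.77
eef_pos: [554.1, 79.8, 174.2]
tcp_rot: [-3.141, 0.001, 2.865]
ft_force: [-1.4, 0.1, 0.2]
opening: 0.998
grip_force: 0.0
```

>>> arm_command(delta_pos=[[0,0,0],[0,0,0],[0,0,0],[0,0,0],[0,0,0]], delta_rot=[[0,0,0],[0,0,0],[0,0,0],[0,0,0],[0,0,0]], claw=[0,0,0,0,0])

```text
t: 2.18
eef_pos: [550.4, 85.4, 175.0]
tcp_rot: [3.141, 0.0, 2.87]
ft_force: [0.0, 0.3, -0.3]
opening: 1.001
grip_force: 0.0
```

Run:
```python
from cell import *
import cv2
cv2.imwrite("pics/top1.png",read_camera("top")[150:310,160:400,::-1].repeat(3,0).repeat(3,1))
s=state();print(s["eef_pos"],s["tcp_rot"],s["joints"])
```

```text
[550.53219774  85.239832   174.94429596] [3.14140964e+00 1.85827843e-04 2.87007235e+00] [ 3.49747213e-02  3.94253079e-01  1.72716668e+00  1.38974414e-04
  1.01994052e+00 -1.26437404e+00]
```

View pics/top1.png

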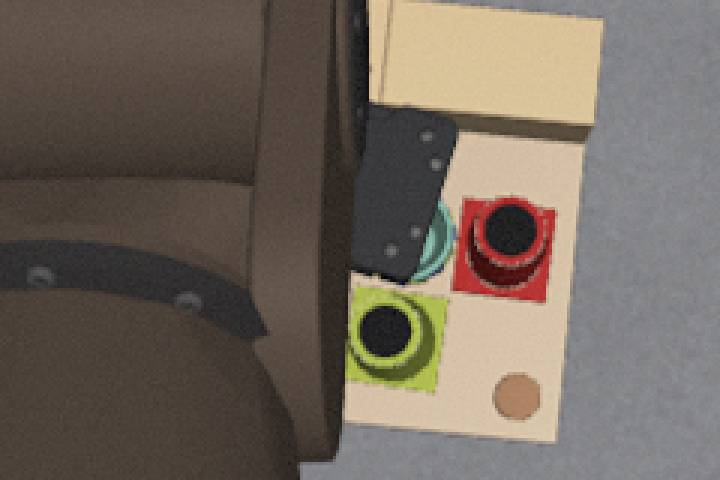

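The picture shows the gripper squarely over blue, with lime, red and bowl undisturbed. Descend onto blue.

>>> arm_command(delta_pos=[[0,0,-0.08],[0,0,-0.17],[0,-0.004,-0.25],[0,-0.004,-0.3],[0,-0.004,-0.315]], delta_rot=[[0,0,0],[0,0,0],[0,0,0],[0,0,0],[0,0,0]], claw=[0,0,0,0,0])

```text
t: 2.65
eef_pos: [549.8, 83.8, 94.2]
tcp_rot: [-3.141, -0.003, 2.869]
ft_force: [0.2, -0.7, -0.4]
opening: 0.999
grip_force: 0.0
```

>>> arm_command(delta_pos=[[0,0,0],[0,0,0],[0,0,0],[0,0,0],[0,0,0]], delta_rot=[[0,0,0],[0,0,0],[0,0,0],[0,0,0],[0,0,0]], claw=[0.2,0.4,0.5,0.7,1])

```text
t: 3.07
eef_pos: [551.2, 83.5, 96.7]
tcp_rot: [3.141, 0.001, 2.869]
ft_force: [-0.3, 0.2, -0.7]
opening: 0.706
grip_force: 0.0
```

>>> arm_command(delta_pos=[[0,0,0],[0,0,0],[0,0,0],[0,0,0],[0,0,0]], delta_rot=[[0,0,0],[0,0,0],[0,0,0],[0,0,0],[0,0,0]], claw=[1,1,1,1,1])

```text
t: 3.48
eef_pos: [550.9, 83.4, 96.0]
tcp_rot: [3.142, -0.0, 2.869]
ft_force: [0.0, -0.1, 0.5]
opening: 0.357
grip_force: 0.0
```

>>> arm_command(delta_pos=[[0,0,0],[0,0,0],[0,0,0],[0,0,0],[0,0,0]], delta_rot=[[0,0,0],[0,0,0],[0,0,0],[0,0,0],[0,0,0]], claw=[1,1,1,1,1])

```text
t: 3.9
eef_pos: [550.9, 83.4, 96.0]
tcp_rot: [3.142, -0.0, 2.869]
ft_force: [0.0, -0.0, 0.0]
opening: 0.024
grip_force: 0.0
```

Run:
```python
from h import *
import cv2
cv2.imwrite("pics/side1.png",read_camera("side")[130:310,180:420,::-1].repeat(3,0).repeat(3,1))
s=state();print(s["eef_pos"],s["opening"],s["grip_force"])
```

```text
[550.88969874  83.4043285   96.01319451] 0.01184467489117564 0.0
```

View pics/side1.png

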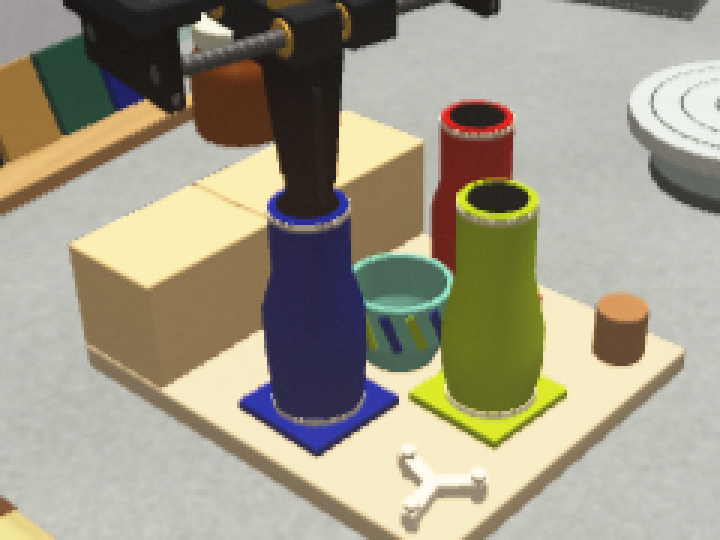

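Run:
```python
from h import *
import cv2
for z in (96,115,133,140,150,174,190,200,211): print(z,w2px("side",(550.9,83.4,z)),(w2px("side",(550.9,83.4,z))-[180,130])*3)
a=read_camera("side")[150:225,240:320,::-1]
cv2.imwrite("pics/side2.png",cv2.resize(cv2.convertScaleAbs(a,alpha=2,beta=20),None,fx=7,fy=7,interpolation=cv2.INTER_CUBIC))
```

```text
96 [284.3 219.6] [312.9 268.8]
115 [283.6 208.1] [310.8 234.3]
133 [283.  196.8] [309.  200.4]
140 [282.7 192.3] [308.1 186.9]
150 [282.4 185.8] [307.2 167.4]
174 [281.5 169.7] [304.5 119.1]
190 [280.8 158.5] [302.4  85.5]
200 [280.4 151.3] [301.2  63.9]
211 [280.  143.3] [300.   39.9]
```

View pics/side2.png

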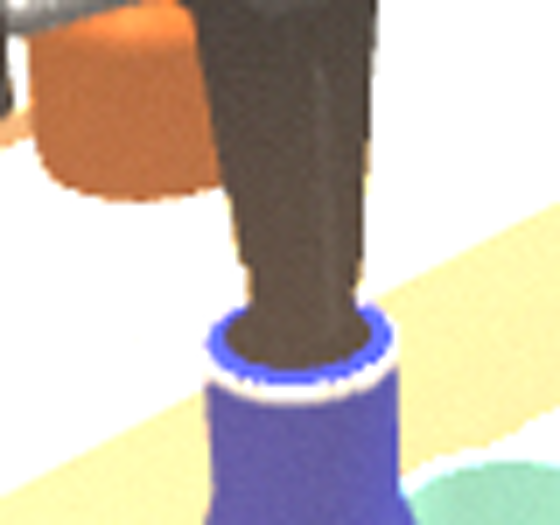

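Side crops: the shut fingers end at the blue mouth (~(283,200)), no contact felt, so the tip is not where the state says. I'll lift and measure the tip height in the image.

>>> arm_command(delta_pos=[[0,0,0.05],[0,0,0.12],[0,0,0.18],[0,0,0.2],[0,0,0.2]], delta_rot=[[0,0,0],[0,0,0],[0,0,0],[0,0,0],[0,0,0]], claw=[1,1,1,1,1])

```text
t: 4.42
eef_pos: [551.4, 83.4, 147.0]
tcp_rot: [3.141, 0.002, 2.869]
ft_force: [-0.2, -0.1, -0.4]
opening: 0.002
grip_force: 0.0
```

Run:
```python
from h import *
import cv2
s=state();print(s["eef_pos"])
for dz in (0,19,40,78): print(dz,(w2px("side",s["eef_pos"]+[0,0,dz])-[230,100])*5)
a=read_camera("side")[100:220,230:340,::-1]
cv2.imwrite("pics/side3.png",cv2.resize(cv2.convertScaleAbs(a,alpha=1.8,beta=15),None,fx=5,fy=5,interpolation=cv2.INTER_CUBIC))
```

```text
[551.39973246  83.43596887 147.01481005]
0 [261.  438.5]
19 [257.5 375. ]
40 [253.  302.5]
78 [245. 163.]
```

View pics/side3.png

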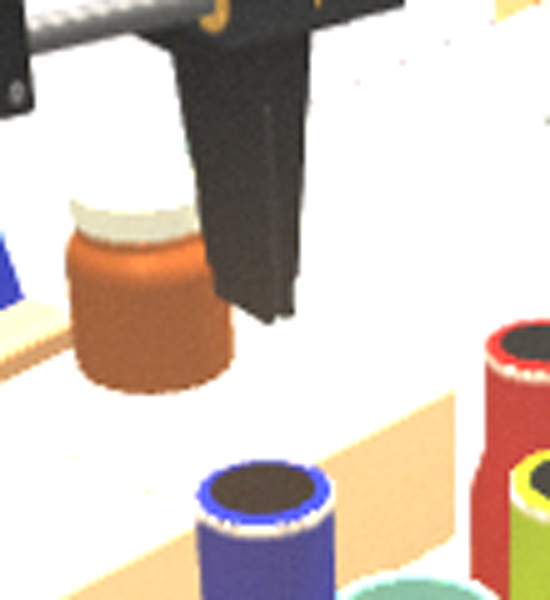

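Tip appears at crop row ~303 versus projected 438: the true fingertips lie ~40 mm above the reported TCP (x, y agree). I'll correct heights by 40 mm.

>>> arm_command(delta_pos=[[0,0,0],[0,0,0],[0,0,0],[0,0,0],[0,0,0]], delta_rot=[[0,0,0],[0,0,0],[0,0,0],[0,0,0],[0,0,0]], claw=[0.2,0.2,0.2,0.2,0.2])

```text
t: 4.88
eef_pos: [550.8, 83.4, 145.6]
tcp_rot: [-3.142, -0.001, 2.869]
ft_force: [0.5, 0.1, 0.1]
opening: 0.296
grip_force: 0.0
```

>>> arm_command(delta_pos=[[0,0,0],[0,0,0],[0,0,0],[0,0,0],[0,0,0]], delta_rot=[[0,0,0],[0,0,0],[0,0,0],[0,0,0],[0,0,0]], claw=[0.2,0.2,0.2,0.2,0.2])

```text
t: 5.3
eef_pos: [550.9, 83.4, 146.0]
tcp_rot: [3.141, 0.0, 2.869]
ft_force: [-0.2, 0.0, 0.4]
opening: 0.649
grip_force: 0.0
```

>>> arm_command(delta_pos=[[0,0,0],[0,0,0],[0,0,0],[0,0,0],[0,0,0]], delta_rot=[[0,0,0],[0,0,0],[0,0,0],[0,0,0],[0,0,0]], claw=[0.2,0.2,0.2,0.2,0.2])

```text
t: 5.72
eef_pos: [550.9, 83.4, 146.0]
tcp_rot: [3.141, 0.0, 2.869]
ft_force: [-0.4, -0.1, -0.7]
opening: 0.797
grip_force: 0.0
```

>>> arm_command(delta_pos=[[0,0,-0.08],[0,0,-0.18],[0,0,-0.27],[0,0,-0.33],[0,0,-0.355]], delta_rot=[[0,0,0],[0,0,0],[0,0,0],[0,0,0],[0,0,0]], claw=[0.2,0.2,0.2,0.2,0.2])

```text
t: 6.13
eef_pos: [549.9, 83.3, 55.2]
tcp_rot: [-3.141, -0.003, 2.869]
ft_force: [0.5, -0.1, 0.9]
opening: 0.804
grip_force: 0.0
```

>>> arm_command(delta_pos=[[0,0,0],[0,0,0],[0,0,0],[0,0,0],[0,0,0]], delta_rot=[[0,0,0],[0,0,0],[0,0,0],[0,0,0],[0,0,0]], claw=[0.2,0.3,0.4,0.5,0.6])

```text
t: 6.55
eef_pos: [551.3, 83.4, 58.1]
tcp_rot: [3.141, 0.001, 2.869]
ft_force: [0.2, -0.0, 0.3]
opening: 0.576
grip_force: 0.0
```

>>> arm_command(delta_pos=[[0,0,0],[0,0,0],[0,0,0],[0,0,0],[0,0,0]], delta_rot=[[0,0,0],[0,0,0],[0,0,0],[0,0,0],[0,0,0]], claw=[1,1,1,1,1])

```text
t: 6.97
eef_pos: [551.0, 83.4, 57.5]
tcp_rot: [3.141, 0.0, 2.869]
ft_force: [0.7, -0.1, 2.6]
opening: 0.387
grip_force: 30.6
```

Gripped (opening 37 mm, 30 N). Lift and check load.

>>> arm_command(delta_pos=[[0,0,0.03],[0,0,0.1],[0,0,0.18],[0,0,0.23],[0,0,0.24]], delta_rot=[[0,0,0],[0,0,0],[0,0,0],[0,0,0],[0,0,0]], claw=[1,1,1,1,1])

```text
t: 7.38
eef_pos: [551.7, 83.5, 119.6]
tcp_rot: [3.141, 0.003, 2.869]
ft_force: [0.2, -0.6, -1.7]
opening: 0.387
grip_force: 30.6
```

>>> arm_command(delta_pos=[[0.01,0.06,0],[0.02,0.15,0],[0.04,0.26,0],[0.06,0.38,0],[0.07,0.48,0]], delta_rot=[[0,0,0],[0,0,0],[0,0,0],[0,0,0],[0,0,0]], claw=[1,1,1,1,1])

```text
t: 7.8
eef_pos: [568.4, 204.9, 116.7]
tcp_rot: [-3.141, -0.001, 2.869]
ft_force: [1.3, 0.4, -1.6]
opening: 0.389
grip_force: 30.6
```

>>> arm_command(delta_pos=[[0.02,0.1,0],[0.04,0.2,0],[0.06,0.29,0],[0.07,0.34,0],[0.07,0.36,0]], delta_rot=[[0,0,0],[0,0,0],[0,0,0],[0,0,0],[0,0,0]], claw=[1,1,1,1,1])

```text
t: 8.22
eef_pos: [585.7, 294.8, 116.4]
tcp_rot: [-3.141, -0.001, 2.87]
ft_force: [0.2, -0.6, -1.5]
opening: 0.388
grip_force: 30.6
```

>>> arm_command(delta_pos=[[0,0,-0.04],[0,0,-0.1],[0,0,-0.17],[0,0,-0.22],[0,0,-0.24]], delta_rot=[[0,0,0],[0,0,0],[0,0,0],[0,0,0],[0,0,0]], claw=[1,1,1,1,1])

```text
t: 8.63
eef_pos: [584.8, 291.9, 54.8]
tcp_rot: [-3.139, -0.003, 2.868]
ft_force: [-1.4, -0.0, -2.1]
opening: 0.385
grip_force: 30.6
```

>>> arm_command(delta_pos=[[0,0,-0.01],[0,0,-0.02],[0,0,-0.03],[0,0,-0.035],[0,0,-0.035]], delta_rot=[[0,0,0],[0,0,0],[0,0,0],[0,0,0],[0,0,0]], claw=[1,1,1,1,1])

```text
t: 9.05
eef_pos: [586.0, 293.4, 48.7]
tcp_rot: [3.141, 0.0, 2.869]
ft_force: [0.8, -0.4, -1.5]
opening: 0.388
grip_force: 30.6
```

>>> arm_command(delta_pos=[[0,0,0],[0,0,0],[0,0,0],[0,0,0],[0,0,0]], delta_rot=[[0,0,0],[0,0,0],[0,0,0],[0,0,0],[0,0,0]], claw=[1,1,0.5,0.4,0.3])

```text
t: 9.47
eef_pos: [586.0, 293.5, 48.8]
tcp_rot: [3.141, 0.0, 2.869]
ft_force: [1.0, 0.0, -0.5]
opening: 0.544
grip_force: 0.0
```

>>> arm_command(delta_pos=[[0,0,0],[0,0,0],[0,0,0],[0,0,0],[0,0,0]], delta_rot=[[0,0,0],[0,0,0],[0,0,0],[0,0,0],[0,0,0]], claw=[0.2,0.2,0.2,0.2,0.2])

```text
t: 9.88
eef_pos: [585.9, 293.4, 48.5]
tcp_rot: [3.141, -0.0, 2.869]
ft_force: [0.6, -0.2, 0.7]
opening: 0.795
grip_force: 0.0
```

>>> arm_command(delta_pos=[[0,0,0.06],[0,0,0.15],[0,0,0.24],[0,0,0.3],[0,0,0.32]], delta_rot=[[0,0,0],[0,0,0],[0,0,0],[0,0,0],[0,0,0]], claw=[0.2,0.2,0.2,0.2,0.2])

```text
t: 10.3
eef_pos: [586.8, 293.8, 131.1]
tcp_rot: [3.139, 0.003, 2.869]
ft_force: [-0.7, -0.7, 0.2]
opening: 0.801
grip_force: 0.0
```

>>> arm_command(delta_pos=[[-0.03,-0.07,0],[-0.07,-0.19,0],[-0.12,-0.31,0],[-0.17,-0.45,0],[-0.21,-0.55,0]], delta_rot=[[0,0,0],[0,0,0],[0,0,0],[0,0,0],[0,0,0]], claw=[0.2,0.2,0.2,0.2,0.2])

```text
t: 10.72
eef_pos: [531.9, 153.9, 127.8]
tcp_rot: [-3.141, -0.001, 2.869]
ft_force: [-0.1, 0.4, 0.6]
opening: 0.799
grip_force: 0.0
```

>>> arm_command(delta_pos=[[-0.05,-0.12,0],[-0.1,-0.26,0],[-0.15,-0.39,0],[-0.18,-0.48,0],[-0.196,-0.51,0]], delta_rot=[[0,0,0],[0,0,0],[0,0,0],[0,0,0],[0,0,0]], claw=[0.2,0.2,0.2,0.2,0.2])

```text
t: 11.13
eef_pos: [483.2, 26.1, 128.1]
tcp_rot: [-3.141, -0.001, 2.867]
ft_force: [0.1, 0.1, 1.1]
opening: 0.798
grip_force: 0.0
```

>>> arm_command(delta_pos=[[0,0,0],[0,0,0],[0,0,0],[0,0,-0.01],[0,0,-0.03]], delta_rot=[[0,0,0],[0,0,0],[0,0,0],[0,0,0],[0,0,0]], claw=[0.2,0.2,0.2,0.2,0.2])

```text
t: 11.55
eef_pos: [484.9, 29.3, 120.9]
tcp_rot: [3.141, 0.001, 2.87]
ft_force: [0.6, -0.9, 0.4]
opening: 0.801
grip_force: 0.0
```

Run:
```python
from h import *
import cv2
s=state();print(s["eef_pos"])
cv2.imwrite("pics/side4.png",read_camera("side")[100:480,70:420,::-1].repeat(2,0).repeat(2,1)[:600])
```

```text
[484.89421616  29.31133399 120.93468375]
```

View pics/side4.png

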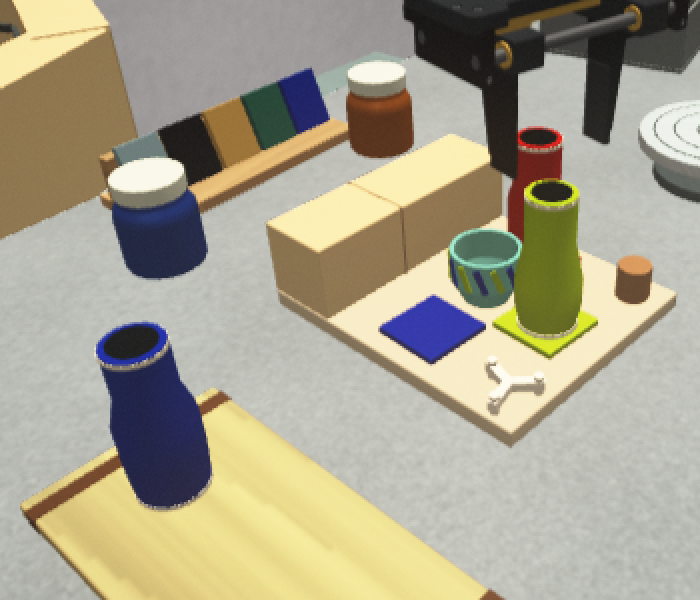

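Blue stands upright on the board; fingers straddle lime. Grip lime.

>>> arm_command(delta_pos=[[0,0,-0.05],[0,0,-0.12],[0,0,-0.19],[0,0,-0.24],[0,0,-0.255]], delta_rot=[[0,0,0],[0,0,0],[0,0,0],[0,0,0],[0,0,0]], claw=[0.2,0.2,0.2,0.2,0.2])

```text
t: 12.02
eef_pos: [483.5, 28.9, 55.3]
tcp_rot: [-3.141, -0.003, 2.869]
ft_force: [0.1, 0.3, -0.1]
opening: 0.793
grip_force: 0.0
```

>>> arm_command(delta_pos=[[0,0,0],[0,0,0],[0,0,0],[0,0,0],[0,0,0]], delta_rot=[[0,0,0],[0,0,0],[0,0,0],[0,0,0],[0,0,0]], claw=[0.2,0.3,0.4,0.5,0.6])

```text
t: 12.43
eef_pos: [484.7, 28.4, 57.9]
tcp_rot: [3.141, 0.001, 2.869]
ft_force: [0.4, -0.1, -0.5]
opening: 0.578
grip_force: 0.0
```

>>> arm_command(delta_pos=[[0,0,0],[0,0,0],[0,0,0],[0,0,0],[0,0,0]], delta_rot=[[0,0,0],[0,0,0],[0,0,0],[0,0,0],[0,0,0]], claw=[1,1,1,1,1])

```text
t: 12.85
eef_pos: [484.5, 28.4, 57.4]
tcp_rot: [3.141, 0.0, 2.869]
ft_force: [-0.2, 0.7, 4.5]
opening: 0.386
grip_force: 30.0
```

>>> arm_command(delta_pos=[[0,0,0.03],[0,0,0.1],[0,0,0.18],[0,0,0.23],[0,0,0.24]], delta_rot=[[0,0,0],[0,0,0],[0,0,0],[0,0,0],[0,0,0]], claw=[1,1,1,1,1])

```text
t: 13.27
eef_pos: [485.1, 28.4, 119.4]
tcp_rot: [3.141, 0.003, 2.869]
ft_force: [0.1, 0.0, -2.9]
opening: 0.39
grip_force: 30.0
```

>>> arm_command(delta_pos=[[-0.01,0.06,0],[-0.03,0.16,0],[-0.06,0.29,0],[-0.09,0.42,0],[-0.12,0.55,0]], delta_rot=[[0,0,0],[0,0,0],[0,0,0],[0,0,0],[0,0,0]], claw=[1,1,1,1,1])

```text
t: 13.68
eef_pos: [453.5, 167.0, 116.8]
tcp_rot: [-3.141, -0.001, 2.868]
ft_force: [0.5, 0.1, -1.9]
opening: 0.391
grip_force: 30.0
```

>>> arm_command(delta_pos=[[-0.03,0.13,0],[-0.06,0.27,0],[-0.09,0.41,0],[-0.11,0.5,0],[-0.12,0.55,0]], delta_rot=[[0,0,0],[0,0,0],[0,0,0],[0,0,0],[0,0,0]], claw=[1,1,1,1,1])

```text
t: 14.1
eef_pos: [423.2, 305.6, 116.7]
tcp_rot: [-3.141, -0.001, 2.871]
ft_force: [-0.2, -1.2, -2.4]
opening: 0.388
grip_force: 30.0
```

>>> arm_command(delta_pos=[[0,0,-0.04],[0,0,-0.1],[0,0,-0.17],[0,0,-0.22],[0,0,-0.24]], delta_rot=[[0,0,0],[0,0,0],[0,0,0],[0,0,0],[0,0,0]], claw=[1,1,1,1,1])

```text
t: 14.52
eef_pos: [423.7, 301.7, 55.0]
tcp_rot: [-3.139, -0.002, 2.868]
ft_force: [0.2, 0.1, -2.0]
opening: 0.389
grip_force: 30.0
```

>>> arm_command(delta_pos=[[0,0,-0.01],[0,0,-0.02],[0,0,-0.03],[0,0,-0.035],[0,0,-0.035]], delta_rot=[[0,0,0],[0,0,0],[0,0,0],[0,0,0],[0,0,0]], claw=[1,1,1,1,1])

```text
t: 14.93
eef_pos: [424.5, 303.4, 48.7]
tcp_rot: [3.141, 0.0, 2.869]
ft_force: [-0.4, 0.8, -2.2]
opening: 0.389
grip_force: 30.0
```

>>> arm_command(delta_pos=[[0,0,0],[0,0,0],[0,0,0],[0,0,0],[0,0,0]], delta_rot=[[0,0,0],[0,0,0],[0,0,0],[0,0,0],[0,0,0]], claw=[1,1,0.5,0.4,0.3])

```text
t: 15.35
eef_pos: [424.5, 303.5, 48.8]
tcp_rot: [3.141, 0.0, 2.869]
ft_force: [0.0, -0.6, 0.7]
opening: 0.539
grip_force: 0.0
```

>>> arm_command(delta_pos=[[0,0,0],[0,0,0],[0,0,0],[0,0,0],[0,0,0]], delta_rot=[[0,0,0],[0,0,0],[0,0,0],[0,0,0],[0,0,0]], claw=[0.2,0.2,0.2,0.2,0.2])

```text
t: 15.77
eef_pos: [424.4, 303.4, 48.5]
tcp_rot: [3.142, 0.0, 2.869]
ft_force: [0.4, -0.2, -0.3]
opening: 0.796
grip_force: 0.0
```

>>> arm_command(delta_pos=[[0,0,0.06],[0,0,0.15],[0,0,0.24],[0,0,0.3],[0,0,0.32]], delta_rot=[[0,0,0],[0,0,0],[0,0,0],[0,0,0],[0,0,0]], claw=[0.2,0.2,0.2,0.2,0.2])

```text
t: 16.18
eef_pos: [425.1, 303.9, 130.7]
tcp_rot: [3.139, 0.002, 2.869]
ft_force: [-0.8, 0.6, 0.6]
opening: 0.801
grip_force: 0.0
```

>>> arm_command(delta_pos=[[0.02,-0.06,0],[0.06,-0.18,0],[0.1,-0.3,0],[0.15,-0.44,0],[0.19,-0.56,0]], delta_rot=[[0,0,0],[0,0,0],[0,0,0],[0,0,0],[0,0,0]], claw=[0.2,0.2,0.2,0.2,0.2])

```text
t: 16.6
eef_pos: [472.0, 161.7, 127.9]
tcp_rot: [-3.141, -0.001, 2.869]
ft_force: [1.1, 0.3, -0.5]
opening: 0.797
grip_force: 0.0
```

>>> arm_command(delta_pos=[[0.04,-0.13,0],[0.09,-0.26,0],[0.13,-0.38,0],[0.17,-0.5,0],[0.2,-0.6,0]], delta_rot=[[0,0,0],[0,0,0],[0,0,0],[0,0,0],[0,0,0]], claw=[0.2,0.2,0.2,0.2,0.2])

```text
t: 17.02
eef_pos: [522.2, 11.3, 127.8]
tcp_rot: [-3.142, -0.001, 2.868]
ft_force: [1.2, 0.6, -0.2]
opening: 0.799
grip_force: 0.0
```

>>> arm_command(delta_pos=[[0.03,-0.09,0],[0.06,-0.16,0],[0.07,-0.19,0],[0.074,-0.2,0],[0.074,-0.202,0]], delta_rot=[[0,0,0],[0,0,0],[0,0,0],[0,0,0],[0,0,0]], claw=[0.2,0.2,0.2,0.2,0.2])

```text
t: 17.43
eef_pos: [540.1, -36.9, 128.0]
tcp_rot: [3.141, -0.001, 2.868]
ft_force: [0.5, 0.5, -0.3]
opening: 0.8
grip_force: 0.0
```

>>> arm_command(delta_pos=[[0,0,0],[0,0,-0.02],[0,0,-0.08],[0,0,-0.14],[0,0,-0.18]], delta_rot=[[0,0,0],[0,0,0],[0,0,0],[0,0,0],[0,0,0]], claw=[0.2,0.2,0.2,0.2,0.2])

```text
t: 17.85
eef_pos: [539.7, -36.1, 82.3]
tcp_rot: [3.142, -0.001, 2.87]
ft_force: [-0.9, -0.1, -0.2]
opening: 0.799
grip_force: 0.0
```

>>> arm_command(delta_pos=[[0,0,-0.04],[0,0,-0.08],[0,0,-0.1],[0,0,-0.105],[0,0,-0.105]], delta_rot=[[0,0,0],[0,0,0],[0,0,0],[0,0,0],[0,0,0]], claw=[0.2,0.2,0.2,0.2,0.2])

```text
t: 18.27
eef_pos: [540.4, -37.0, 57.0]
tcp_rot: [3.142, -0.0, 2.869]
ft_force: [-0.2, -0.4, -0.7]
opening: 0.799
grip_force: 0.0
```

>>> arm_command(delta_pos=[[0,0,0],[0,0,0],[0,0,0],[0,0,0],[0,0,0]], delta_rot=[[0,0,0],[0,0,0],[0,0,0],[0,0,0],[0,0,0]], claw=[0.3,0.4,0.5,0.6,1])

```text
t: 18.68
eef_pos: [540.5, -37.1, 57.5]
tcp_rot: [3.141, 0.0, 2.869]
ft_force: [0.2, 0.1, -0.1]
opening: 0.507
grip_force: 0.0
```

>>> arm_command(delta_pos=[[0,0,0],[0,0,0],[0,0,0],[0,0,0],[0,0,0]], delta_rot=[[0,0,0],[0,0,0],[0,0,0],[0,0,0],[0,0,0]], claw=[1,1,1,1,1])

```text
t: 19.1
eef_pos: [540.4, -37.1, 57.4]
tcp_rot: [3.141, 0.0, 2.869]
ft_force: [-0.4, -0.3, 1.1]
opening: 0.389
grip_force: 30.0
```

>>> arm_command(delta_pos=[[0,0,0.03],[0,0,0.1],[0,0,0.2],[0,0,0.28],[0,0,0.3]], delta_rot=[[0,0,0],[0,0,0],[0,0,0],[0,0,0],[0,0,0]], claw=[1,1,1,1,1])

```text
t: 19.52
eef_pos: [541.4, -37.2, 135.3]
tcp_rot: [3.141, 0.004, 2.869]
ft_force: [-0.4, 0.0, -1.9]
opening: 0.387
grip_force: 30.0
```

>>> arm_command(delta_pos=[[0,0.04,0],[-0.01,0.13,0],[-0.02,0.25,0],[-0.04,0.38,0],[-0.05,0.5,0]], delta_rot=[[0,0,0],[0,0,0],[0,0,0],[0,0,0],[0,0,0]], claw=[1,1,1,1,1])

```text
t: 19.93
eef_pos: [526.3, 89.8, 130.7]
tcp_rot: [-3.141, -0.003, 2.868]
ft_force: [0.4, 0.3, -1.7]
opening: 0.383
grip_force: 30.0
```

>>> arm_command(delta_pos=[[-0.01,0.13,0],[-0.03,0.26,0],[-0.04,0.38,0],[-0.05,0.5,0],[-0.06,0.6,0]], delta_rot=[[0,0,0],[0,0,0],[0,0,0],[0,0,0],[0,0,0]], claw=[1,1,1,1,1])

```text
t: 20.35
eef_pos: [511.4, 240.3, 130.7]
tcp_rot: [-3.141, -0.002, 2.869]
ft_force: [-0.1, -0.1, -3.1]
opening: 0.388
grip_force: 30.0
```

>>> arm_command(delta_pos=[[-0.01,0.09,0],[-0.02,0.16,0],[-0.03,0.21,0],[-0.03,0.23,0],[-0.03,0.24,0]], delta_rot=[[0,0,0],[0,0,0],[0,0,0],[0,0,0],[0,0,0]], claw=[1,1,1,1,1])

```text
t: 20.77
eef_pos: [504.8, 298.4, 131.4]
tcp_rot: [-3.141, -0.001, 2.87]
ft_force: [0.8, -0.2, -2.9]
opening: 0.385
grip_force: 30.0
```

>>> arm_command(delta_pos=[[0,0,-0.04],[0,0,-0.12],[0,0,-0.21],[0,0,-0.28],[0,0,-0.3]], delta_rot=[[0,0,0],[0,0,0],[0,0,0],[0,0,0],[0,0,0]], claw=[1,1,1,1,1])

```text
t: 21.18
eef_pos: [504.2, 296.2, 54.1]
tcp_rot: [-3.139, -0.003, 2.867]
ft_force: [0.2, -0.5, -3.0]
opening: 0.386
grip_force: 30.0
```

>>> arm_command(delta_pos=[[0,0,-0.01],[0,0,-0.02],[0,0,-0.03],[0,0,-0.035],[0,0,-0.035]], delta_rot=[[0,0,0],[0,0,0],[0,0,0],[0,0,0],[0,0,0]], claw=[1,1,1,1,1])

```text
t: 21.6
eef_pos: [505.6, 297.9, 48.9]
tcp_rot: [3.141, 0.001, 2.869]
ft_force: [0.4, 0.3, -2.3]
opening: 0.389
grip_force: 30.0
```

>>> arm_command(delta_pos=[[0,0,0],[0,0,0],[0,0,0],[0,0,0],[0,0,0]], delta_rot=[[0,0,0],[0,0,0],[0,0,0],[0,0,0],[0,0,0]], claw=[1,1,0.5,0.4,0.3])

```text
t: 22.02
eef_pos: [505.6, 298.0, 48.8]
tcp_rot: [3.141, 0.001, 2.869]
ft_force: [1.0, -0.1, -0.4]
opening: 0.547
grip_force: 0.0
```

>>> arm_command(delta_pos=[[0,0,0],[0,0,0],[0,0,0],[0,0,0],[0,0,0]], delta_rot=[[0,0,0],[0,0,0],[0,0,0],[0,0,0],[0,0,0]], claw=[0.2,0.2,0.2,0.2,0.2])

```text
t: 22.43
eef_pos: [505.4, 297.9, 48.5]
tcp_rot: [3.141, 0.0, 2.869]
ft_force: [0.2, 0.1, 0.0]
opening: 0.793
grip_force: 0.0
```

>>> arm_command(delta_pos=[[0,0,0.06],[0,0,0.15],[0,0,0.24],[0,0,0.3],[0,0,0.32]], delta_rot=[[0,0,0],[0,0,0],[0,0,0],[0,0,0],[0,0,0]], claw=[0.2,0.2,0.2,0.2,0.2])

```text
t: 22.85
eef_pos: [506.2, 298.3, 130.9]
tcp_rot: [3.139, 0.003, 2.869]
ft_force: [0.9, 0.3, -0.8]
opening: 0.806
grip_force: 0.0
```

Run:
```python
from h import *
import cv2
t=read_camera("top")
a=t[195:305,227:362,::-1]
cv2.imwrite("pics/c2.png",cv2.resize(a,None,fx=5,fy=5,interpolation=cv2.INTER_CUBIC))
cv2.imwrite("pics/s5.png",read_camera("side")[:,:,::-1])
```

```text
(no output)
```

View pics/s5.png

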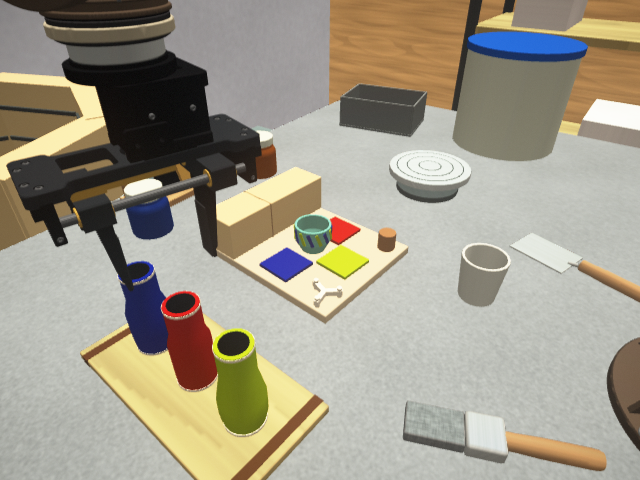

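View pics/c2.png

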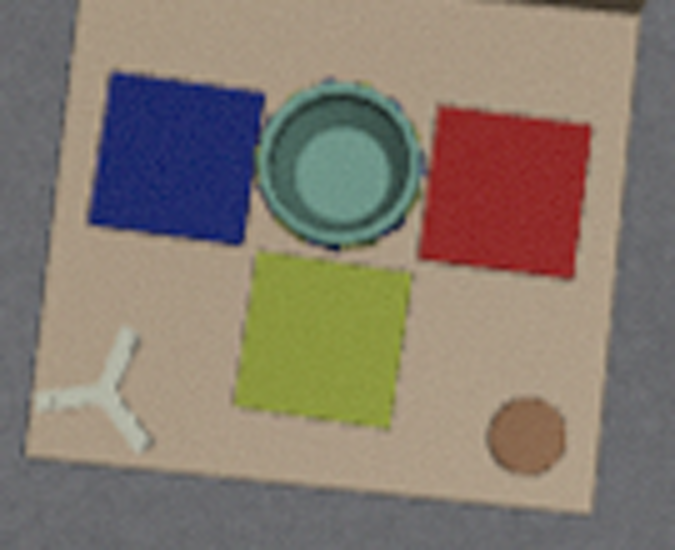

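All three vases stand on the board; the bowl is unmoved at crop (340,163). Refine tile and wheel centres from the unobstructed views.

Run:
```python
from h import *
import cv2
a=cv2.imread("pics/c2.png").astype(int);b,g,r=a[...,0],a[...,1],a[...,2]
f=lambda u,v,z:px2w("top",227+(u+.5)/5-.5,195+(v+.5)/5-.5,z)
for n,m in (("blue",(b>r+60)&(b>g+50)),("red",(r>g+80)&(r>b+80)),("lime",(r>b+60)&(g>r-5))):
    k,_,st,c=cv2.connectedComponentsWithStats(m.astype(np.uint8));i=1+st[1:,4].argmax();print(n,st[i],f(*c[i],21))
t=cv2.imread("pics/top0.png");gr=cv2.GaussianBlur(cv2.cvtColor(t,cv2.COLOR_BGR2GRAY),(3,3),0)
m=(gr[205:320,415:535]>120).astype(np.uint8)
cs=max(cv2.findContours(m,0,1)[0],key=cv2.contourArea);e=cv2.fitEllipse(cv2.convexHull(cs));print(e);print(px2w("top",e[0][0]+415,e[0][1]+205,50))
```

```text
blue [   92    75   171   168 22337] [550.4  84.2]
red [  422   109   168   167 22870] [540.9 -37. ]
lime [  235   253   176   174 24000] [485.1  28.5]
((59.46670913696289, 55.577308654785156), (86.8178939819336, 89.67815399169922), 142.50021362304688)
[ 494.7 -298. ]
```

>>> arm_command(delta_pos=[[0.01,-0.06,0],[0.03,-0.18,0],[0.05,-0.31,0],[0.07,-0.45,0],[0.08,-0.57,0]], delta_rot=[[0,0,0],[0,0,0],[0,0,0],[0,0,0],[0,0,0]], claw=[0.05,0.05,0.05,0.05,0.05])

```text
t: 23.37
eef_pos: [524.9, 153.6, 127.0]
tcp_rot: [-3.141, -0.002, 2.869]
ft_force: [1.1, -0.1, -0.3]
opening: 0.947
grip_force: 0.0
```

>>> arm_command(delta_pos=[[0.02,-0.13,0],[0.04,-0.27,0],[0.06,-0.4,0],[0.07,-0.49,0],[0.08,-0.53,0]], delta_rot=[[0,0,0],[0,0,0],[0,0,0],[0,0,0],[0,0,0]], claw=[0.05,0.05,0.05,0.05,0.05])

```text
t: 23.78
eef_pos: [545.0, 20.3, 127.2]
tcp_rot: [-3.141, -0.002, 2.866]
ft_force: [-0.6, 0.3, -0.9]
opening: 0.95
grip_force: 0.0
```

>>> arm_command(delta_pos=[[0,0,0],[0,0,-0.04],[0,0,-0.1],[0,0,-0.18],[0,0,-0.23]], delta_rot=[[0,0,0],[0,0,0],[0,0,0],[0,0,0],[0,0,0]], claw=[0.05,0.05,0.05,0.05,0.05])

```text
t: 24.2
eef_pos: [544.3, 24.7, 68.7]
tcp_rot: [-3.142, -0.002, 2.87]
ft_force: [-0.3, 0.7, 0.7]
opening: 0.949
grip_force: 0.0
```

>>> arm_command(delta_pos=[[0,0,-0.04],[0,0,-0.08],[0,0,-0.1],[0,0,-0.11],[0,0,-0.11]], delta_rot=[[0,0,0],[0,0,0],[0,0,0],[0,0,0],[0,0,0]], claw=[0.05,0.05,0.05,0.05,0.05])

```text
t: 24.62
eef_pos: [545.3, 23.2, 43.2]
tcp_rot: [3.142, -0.0, 2.869]
ft_force: [-0.2, -0.1, -0.4]
opening: 0.948
grip_force: 0.0
```

Run:
```python
from h import *
import cv2
s=state();print(s["eef_pos"],s["opening"],s["ft_force"])
cv2.imwrite("pics/s6.png",read_camera("side")[120:320,190:430,::-1].repeat(3,0).repeat(3,1))
```

```text
[545.3247878   23.21788805  43.15322794] 0.9479186402275582 [-0.18731022 -0.11386961 -0.38482103]
```

View pics/s6.png

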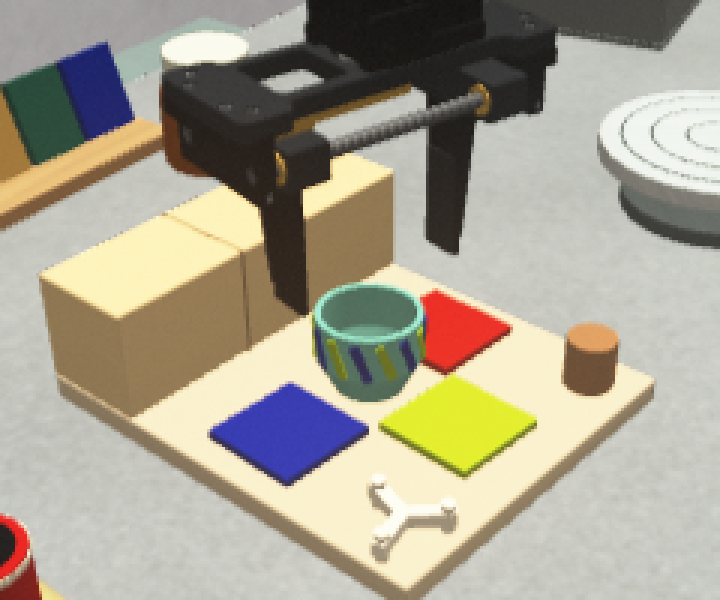

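Fingers straddle the bowl, tips at about (292,224) and (342,204). Check that midpoint against the projected TCP.

Run:
```python
from h import *
for z in (75,80,83,86,90): print(z,w2px("side",(545.4,22.9,z)))
d=np.array([.27,.963,0]);
for s in (1,-1): print([w2px("side",np.array([545.4,22.9,83])+s*d*r) for r in (45,57)])
print(w2px("side",(545.4,22.9,61)))
```

```text
75 [313.1 215.2]
80 [313.1 212.4]
83 [313.1 210.7]
86 [313.  209.1]
90 [313.  206.8]
[array([288.8, 220.6]), array([282. , 223.3])]
[array([335.7, 201.6]), array([341.5, 199.2])]
[313.2 222.9]
```

>>> arm_command(delta_pos=[[0,0,-0.05],[0,0,-0.11],[0,0,-0.16],[0,0,-0.19],[0,0,-0.205]], delta_rot=[[0,0,0],[0,0,0],[0,0,0],[0,0,0],[0,0,0]], claw=[0.05,0.05,0.05,0.05,0.05])

```text
t: 25.08
eef_pos: [545.4, 22.9, -8.1]
tcp_rot: [3.142, -0.0, 2.869]
ft_force: [0.0, 0.4, 0.6]
opening: 0.949
grip_force: 0.0
```

>>> arm_command(delta_pos=[[0,0,0],[0,0,0],[0,0,0],[0,0,0],[0,0,0]], delta_rot=[[0,0,0],[0,0,0],[0,0,0],[0,0,0],[0,0,0]], claw=[0.1,0.15,0.2,0.25,0.3])

```text
t: 25.5
eef_pos: [545.6, 22.9, -7.2]
tcp_rot: [3.141, 0.001, 2.869]
ft_force: [0.7, -0.5, -0.4]
opening: 0.738
grip_force: 0.0
```

>>> arm_command(delta_pos=[[0,0,0],[0,0,0],[0,0,0],[0,0,0],[0,0,0]], delta_rot=[[0,0,0],[0,0,0],[0,0,0],[0,0,0],[0,0,0]], claw=[0.4,0.5,1,1,1])

```text
t: 25.92
eef_pos: [545.5, 22.9, -7.5]
tcp_rot: [3.141, 0.0, 2.869]
ft_force: [-1.2, 0.3, 3.6]
opening: 0.605
grip_force: 30.0
```

>>> arm_command(delta_pos=[[0,0,0],[0,0,0],[0,0,0],[0,0,0],[0,0,0]], delta_rot=[[0,0,0],[0,0,0],[0,0,0],[0,0,0],[0,0,0]], claw=[1,1,1,1,1])

```text
t: 26.33
eef_pos: [545.5, 22.9, -7.5]
tcp_rot: [3.141, 0.0, 2.869]
ft_force: [-0.1, 0.3, 5.8]
opening: 0.608
grip_force: 30.0
```

>>> arm_command(delta_pos=[[0,0,0.03],[0,0,0.1],[0,0,0.2],[0,0,0.28],[0,0,0.3]], delta_rot=[[0,0,0],[0,0,0],[0,0,0],[0,0,0],[0,0,0]], claw=[1,1,1,1,1])

```text
t: 26.75
eef_pos: [546.5, 22.9, 70.1]
tcp_rot: [3.141, 0.004, 2.869]
ft_force: [0.4, -0.1, -1.6]
opening: 0.609
grip_force: 30.0
```

>>> arm_command(delta_pos=[[-0.01,-0.04,0],[-0.02,-0.13,0],[-0.04,-0.25,0],[-0.06,-0.38,0],[-0.08,-0.5,0]], delta_rot=[[0,0,0],[0,0,0],[0,0,0],[0,0,0],[0,0,0]], claw=[1,1,1,1,1])

```text
t: 27.17
eef_pos: [524.0, -103.7, 65.8]
tcp_rot: [3.142, -0.002, 2.869]
ft_force: [0.1, -0.9, -1.2]
opening: 0.607
grip_force: 30.0
```

>>> arm_command(delta_pos=[[-0.02,-0.12,0],[-0.04,-0.24,0],[-0.06,-0.36,0],[-0.08,-0.47,0],[-0.09,-0.57,0]], delta_rot=[[0,0,0],[0,0,0],[0,0,0],[0,0,0],[0,0,0]], claw=[1,1,1,1,1])

```text
t: 27.58
eef_pos: [501.0, -246.5, 65.7]
tcp_rot: [3.141, -0.002, 2.868]
ft_force: [0.7, -0.9, -1.2]
opening: 0.607
grip_force: 30.0
```

>>> arm_command(delta_pos=[[-0.01,-0.09,0],[-0.02,-0.15,0],[-0.03,-0.19,0],[-0.033,-0.21,0],[-0.033,-0.214,0]], delta_rot=[[0,0,0],[0,0,0],[0,0,0],[0,0,0],[0,0,0]], claw=[1,1,1,1,1])

```text
t: 28.0
eef_pos: [494.1, -298.3, 66.7]
tcp_rot: [3.141, -0.001, 2.868]
ft_force: [-0.5, -0.2, -0.9]
opening: 0.607
grip_force: 30.0
```

>>> arm_command(delta_pos=[[0,0,0],[0,0,-0.03],[0,0,-0.08],[0,0,-0.12],[0,0,-0.14]], delta_rot=[[0,0,0],[0,0,0],[0,0,0],[0,0,0],[0,0,0]], claw=[1,1,1,1,1])

```text
t: 28.42
eef_pos: [494.3, -296.9, 30.7]
tcp_rot: [3.141, -0.002, 2.87]
ft_force: [-0.1, -0.1, -1.5]
opening: 0.603
grip_force: 30.0
```

>>> arm_command(delta_pos=[[0,0,-0.005],[0,0,-0.01],[0,0,-0.015],[0,0,-0.018],[0,0,-0.018]], delta_rot=[[0,0,0],[0,0,0],[0,0,0],[0,0,0],[0,0,0]], claw=[1,1,1,1,1])

```text
t: 28.83
eef_pos: [494.7, -298.2, 28.0]
tcp_rot: [-3.142, 0.0, 2.869]
ft_force: [0.2, -0.2, -1.2]
opening: 0.606
grip_force: 30.0
```

>>> arm_command(delta_pos=[[0,0,-0.001],[0,0,-0.002],[0,0,-0.003],[0,0,-0.003],[0,0,-0.003]], delta_rot=[[0,0,0],[0,0,0],[0,0,0],[0,0,0],[0,0,0]], claw=[1,1,1,1,1])

```text
t: 29.25
eef_pos: [494.7, -298.2, 27.4]
tcp_rot: [-3.141, 0.001, 2.869]
ft_force: [-1.2, 1.0, 5.8]
opening: 0.611
grip_force: 30.0
```

>>> arm_command(delta_pos=[[0,0,0],[0,0,0],[0,0,0],[0,0,0],[0,0,0]], delta_rot=[[0,0,0],[0,0,0],[0,0,0],[0,0,0],[0,0,0]], claw=[0.4,0.3,0.2,0.1,0.05])

```text
t: 29.67
eef_pos: [494.6, -298.1, 26.8]
tcp_rot: [3.141, -0.0, 2.869]
ft_force: [0.4, -0.2, 0.1]
opening: 0.829
grip_force: 0.0
```

>>> arm_command(delta_pos=[[0,0,0],[0,0,0],[0,0,0],[0,0,0],[0,0,0]], delta_rot=[[0,0,0],[0,0,0],[0,0,0],[0,0,0],[0,0,0]], claw=[0.05,0.05,0.05,0.05,0.05])

```text
t: 30.08
eef_pos: [494.6, -298.1, 27.0]
tcp_rot: [3.141, -0.0, 2.869]
ft_force: [0.3, 0.8, -0.3]
opening: 0.95
grip_force: 0.0
```

>>> arm_command(delta_pos=[[0,0,0.05],[0,0,0.15],[0,0,0.27],[0,0,0.37],[0,0,0.42]], delta_rot=[[0,0,0],[0,0,0],[0,0,0],[0,0,0],[0,0,0]], claw=[0.05,0.05,0.1,0.2,0.2])

```text
t: 30.5
eef_pos: [495.4, -298.6, 135.1]
tcp_rot: [-3.14, 0.003, 2.869]
ft_force: [0.8, -0.3, -0.3]
opening: 0.822
grip_force: 0.0
```

>>> arm_command(delta_pos=[[0,0.05,0],[0,0.16,0],[0,0.3,0],[0,0.45,0],[0,0.6,0]], delta_rot=[[0,0,0],[0,0,0],[0,0,0],[0,0,0],[0,0,0]], claw=[0.2,0.2,0.2,0.2,0.2])

```text
t: 30.92
eef_pos: [493.5, -145.8, 130.8]
tcp_rot: [3.141, -0.002, 2.868]
ft_force: [0.8, 0.4, -0.1]
opening: 0.804
grip_force: 0.0
```

Run:
```python
from h import *
import cv2
t=read_camera("top");a=t[200:320,410:540,::-1]
cv2.imwrite("pics/w.png",cv2.resize(a,None,fx=5,fy=5,interpolation=cv2.INTER_CUBIC))
```

```text
(no output)
```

View pics/w.png

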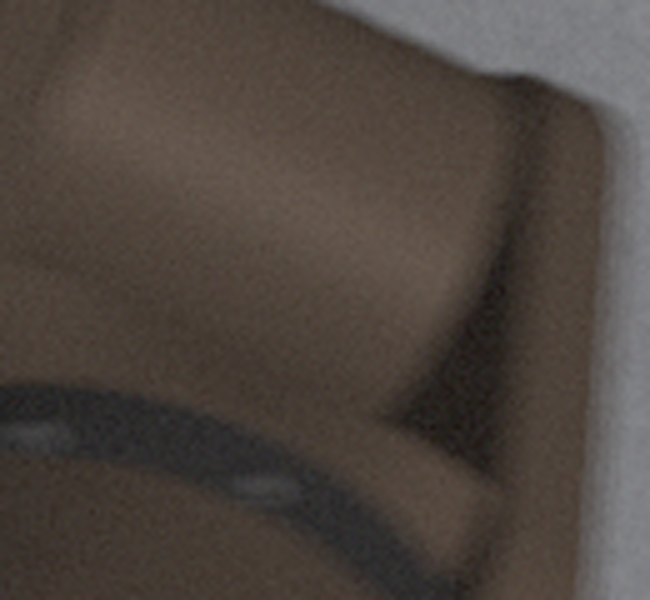

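>>> arm_command(delta_pos=[[0,0.14,0],[0,0.28,0],[0,0.42,0],[0,0.56,0],[0,0.7,0]], delta_rot=[[0,0,0],[0,0,0],[0,0,0],[0,0,0],[0,0,0]], claw=[0.2,0.2,0.2,0.2,0.2])

```text
t: 31.38
eef_pos: [493.3, 29.2, 131.0]
tcp_rot: [-3.141, -0.002, 2.869]
ft_force: [0.9, -0.1, -0.3]
opening: 0.797
grip_force: 0.0
```

>>> arm_command(delta_pos=[[0.01,0.14,0],[0.02,0.28,0],[0.03,0.42,0],[0.04,0.54,0],[0.04,0.64,0]], delta_rot=[[0,0,0],[0,0,0],[0,0,0],[0,0,0],[0,0,0]], claw=[0.2,0.2,0.2,0.2,0.2])

```text
t: 31.8
eef_pos: [503.5, 189.5, 130.8]
tcp_rot: [-3.141, -0.001, 2.87]
ft_force: [0.8, 0.4, -0.3]
opening: 0.798
grip_force: 0.0
```

>>> arm_command(delta_pos=[[0,0.12,0],[0,0.23,0],[0,0.34,0],[0.003,0.41,0],[0.003,0.444,0]], delta_rot=[[0,0,0],[0,0,0],[0,0,0],[0,0,0],[0,0,0]], claw=[0.2,0.2,0.2,0.2,0.2])

```text
t: 32.22
eef_pos: [504.1, 300.2, 130.7]
tcp_rot: [-3.141, -0.001, 2.871]
ft_force: [0.3, 0.7, 1.1]
opening: 0.797
grip_force: 0.0
```

>>> arm_command(delta_pos=[[0,0,0],[0,0,0],[0,0,0],[0,0,-0.02],[0,0,-0.06]], delta_rot=[[0,0,0],[0,0,0],[0,0,0],[0,0,0],[0,0,0]], claw=[0.2,0.2,0.2,0.2,0.2])

```text
t: 32.63
eef_pos: [506.0, 297.2, 117.4]
tcp_rot: [3.14, 0.002, 2.868]
ft_force: [0.3, -0.7, 0.5]
opening: 0.797
grip_force: 0.0
```

That crop only shows the arm over the wheel; checking the bowl numerically now that it's clear, then gripping red.

Run:
```python
from h import *
import cv2
t=read_camera("top");cv2.imwrite("pics/t9.png",t[:,:,::-1])
a=t[205:320,415:535].astype(int);m=((a[...,1]>a[...,0]+15)&(a[...,1]>=a[...,2]-3)).astype(np.uint8)
n,_,st,c=cv2.connectedComponentsWithStats(m);i=1+st[1:,4].argmax();s=st[i];print(s)
u,v=s[0]+(s[2]-1)/2+415,s[1]+(s[3]-1)/2+205;print(u,v,px2w("top",u,v,96),state()["eef_pos"])
```

```text
[ 51  37  34  35 823]
482.5 259.0 [ 495.  -296.8] [504.91586477 296.84315414 114.82423877]
```

>>> arm_command(delta_pos=[[0,0,-0.06],[0,0,-0.13],[0,0,-0.21],[0,0,-0.26],[0,0,-0.274]], delta_rot=[[0,0,0],[0,0,0],[0,0,0],[0,0,0],[0,0,0]], claw=[0.2,0.2,0.2,0.2,0.2])

```text
t: 33.1
eef_pos: [504.3, 296.9, 46.0]
tcp_rot: [-3.139, -0.003, 2.868]
ft_force: [0.7, 1.3, 0.6]
opening: 0.8
grip_force: 0.0
```

>>> arm_command(delta_pos=[[0,0,0],[0,0,0],[0,0,0],[0,0,0],[0,0,0]], delta_rot=[[0,0,0],[0,0,0],[0,0,0],[0,0,0],[0,0,0]], claw=[0.2,0.3,0.4,0.5,0.6])

```text
t: 33.52
eef_pos: [505.7, 298.0, 49.2]
tcp_rot: [3.141, 0.001, 2.869]
ft_force: [-0.1, 0.6, 0.8]
opening: 0.571
grip_force: 0.0
```

>>> arm_command(delta_pos=[[0,0,0],[0,0,0],[0,0,0],[0,0,0],[0,0,0]], delta_rot=[[0,0,0],[0,0,0],[0,0,0],[0,0,0],[0,0,0]], claw=[1,1,1,1,1])

```text
t: 33.93
eef_pos: [505.4, 298.0, 48.7]
tcp_rot: [3.141, 0.0, 2.869]
ft_force: [-0.7, -0.6, 3.2]
opening: 0.387
grip_force: 30.0
```

Bowl centre (495,−297), wheel (494.7,−298): good. Carry red back.

>>> arm_command(delta_pos=[[0,0,0.03],[0,0,0.1],[0,0,0.2],[0,0,0.3],[0,0,0.336]], delta_rot=[[0,0,0],[0,0,0],[0,0,0],[0,0,0],[0,0,0]], claw=[1,1,1,1,1])

```text
t: 34.35
eef_pos: [506.3, 298.3, 135.7]
tcp_rot: [3.139, 0.003, 2.869]
ft_force: [0.7, -0.7, -2.4]
opening: 0.388
grip_force: 30.0
```

>>> arm_command(delta_pos=[[0,-0.04,0],[0.01,-0.13,0],[0.02,-0.25,0],[0.04,-0.38,0],[0.05,-0.5,0]], delta_rot=[[0,0,0],[0,0,0],[0,0,0],[0,0,0],[0,0,0]], claw=[1,1,1,1,1])

```text
t: 34.77
eef_pos: [517.1, 170.8, 130.9]
tcp_rot: [-3.141, -0.002, 2.869]
ft_force: [0.1, 0.5, -2.4]
opening: 0.387
grip_force: 30.0
```

>>> arm_command(delta_pos=[[0.01,-0.13,0],[0.03,-0.26,0],[0.04,-0.38,0],[0.05,-0.5,0],[0.06,-0.6,0]], delta_rot=[[0,0,0],[0,0,0],[0,0,0],[0,0,0],[0,0,0]], claw=[1,1,1,1,1])

```text
t: 35.18
eef_pos: [531.7, 20.4, 130.9]
tcp_rot: [-3.141, -0.002, 2.868]
ft_force: [-0.1, 0.6, -1.5]
opening: 0.391
grip_force: 30.0
```

>>> arm_command(delta_pos=[[0.01,-0.09,0],[0.02,-0.16,0],[0.03,-0.21,0],[0.03,-0.23,0],[0.03,-0.24,0]], delta_rot=[[0,0,0],[0,0,0],[0,0,0],[0,0,0],[0,0,0]], claw=[1,1,1,1,1])

```text
t: 35.6
eef_pos: [539.8, -37.7, 131.7]
tcp_rot: [3.142, -0.001, 2.868]
ft_force: [-0.5, 0.7, -1.9]
opening: 0.386
grip_force: 30.0
```

>>> arm_command(delta_pos=[[0,0,0],[0,0,-0.05],[0,0,-0.14],[0,0,-0.23],[0,0,-0.27]], delta_rot=[[0,0,0],[0,0,0],[0,0,0],[0,0,0],[0,0,0]], claw=[1,1,1,1,1])

```text
t: 36.02
eef_pos: [539.2, -35.9, 62.9]
tcp_rot: [-3.142, -0.003, 2.87]
ft_force: [-0.1, 0.5, -2.7]
opening: 0.39
grip_force: 30.0
```

>>> arm_command(delta_pos=[[0,0,-0.01],[0,0,-0.02],[0,0,-0.027],[0,0,-0.03],[0,0,-0.03]], delta_rot=[[0,0,0],[0,0,0],[0,0,0],[0,0,0],[0,0,0]], claw=[1,1,1,1,1])

```text
t: 36.43
eef_pos: [540.7, -37.1, 58.1]
tcp_rot: [3.141, 0.001, 2.869]
ft_force: [-0.1, 0.2, -3.3]
opening: 0.389
grip_force: 30.0
```

>>> arm_command(delta_pos=[[0,0,0],[0,0,0],[0,0,0],[0,0,0],[0,0,0]], delta_rot=[[0,0,0],[0,0,0],[0,0,0],[0,0,0],[0,0,0]], claw=[1,1,0.5,0.4,0.3])

```text
t: 36.85
eef_pos: [540.6, -37.1, 57.8]
tcp_rot: [3.141, 0.001, 2.869]
ft_force: [-0.5, 0.3, 0.6]
opening: 0.547
grip_force: 0.0
```

>>> arm_command(delta_pos=[[0,0,0],[0,0,0],[0,0,0],[0,0,0],[0,0,0]], delta_rot=[[0,0,0],[0,0,0],[0,0,0],[0,0,0],[0,0,0]], claw=[0.2,0.2,0.2,0.2,0.2])

```text
t: 37.27
eef_pos: [540.4, -37.1, 57.5]
tcp_rot: [3.141, -0.0, 2.869]
ft_force: [0.2, 0.2, 0.4]
opening: 0.797
grip_force: 0.0
```

>>> arm_command(delta_pos=[[0,0,0.06],[0,0,0.15],[0,0,0.24],[0,0,0.3],[0,0,0.32]], delta_rot=[[0,0,0],[0,0,0],[0,0,0],[0,0,0],[0,0,0]], claw=[0.2,0.2,0.2,0.2,0.2])

```text
t: 37.68
eef_pos: [541.3, -37.2, 139.7]
tcp_rot: [3.141, 0.003, 2.869]
ft_force: [0.4, 0.1, 0.3]
opening: 0.802
grip_force: 0.0
```

>>> arm_command(delta_pos=[[-0.02,0.06,0],[-0.06,0.18,0],[-0.1,0.3,0],[-0.15,0.44,0],[-0.19,0.56,0]], delta_rot=[[0,0,0],[0,0,0],[0,0,0],[0,0,0],[0,0,0]], claw=[0.2,0.2,0.2,0.2,0.2])

```text
t: 38.1
eef_pos: [491.6, 104.3, 136.8]
tcp_rot: [-3.141, -0.001, 2.868]
ft_force: [0.1, -0.5, 0.5]
opening: 0.798
grip_force: 0.0
```

>>> arm_command(delta_pos=[[-0.04,0.13,0],[-0.09,0.26,0],[-0.13,0.38,0],[-0.17,0.5,0],[-0.2,0.6,0]], delta_rot=[[0,0,0],[0,0,0],[0,0,0],[0,0,0],[0,0,0]], claw=[0.2,0.2,0.2,0.2,0.2])

```text
t: 38.52
eef_pos: [441.6, 254.6, 136.9]
tcp_rot: [-3.141, -0.001, 2.869]
ft_force: [0.3, 0.2, -0.5]
opening: 0.798
grip_force: 0.0
```

>>> arm_command(delta_pos=[[-0.03,0.09,0],[-0.06,0.16,0],[-0.07,0.19,0],[-0.074,0.2,0],[-0.074,0.202,0]], delta_rot=[[0,0,0],[0,0,0],[0,0,0],[0,0,0],[0,0,0]], claw=[0.2,0.2,0.2,0.2,0.2])

```text
t: 38.93
eef_pos: [424.3, 303.3, 137.1]
tcp_rot: [-3.141, -0.0, 2.869]
ft_force: [-0.5, 0.3, 0.2]
opening: 0.799
grip_force: 0.0
```

>>> arm_command(delta_pos=[[0,0,0],[0,0,-0.03],[0,0,-0.1],[0,0,-0.18],[0,0,-0.24]], delta_rot=[[0,0,0],[0,0,0],[0,0,0],[0,0,0],[0,0,0]], claw=[0.2,0.2,0.2,0.2,0.2])

```text
t: 39.35
eef_pos: [424.4, 302.4, 76.0]
tcp_rot: [-3.141, -0.0, 2.868]
ft_force: [0.3, -0.6, -0.9]
opening: 0.802
grip_force: 0.0
```

>>> arm_command(delta_pos=[[0,0,-0.05],[0,0,-0.09],[0,0,-0.11],[0,0,-0.116],[0,0,-0.116]], delta_rot=[[0,0,0],[0,0,0],[0,0,0],[0,0,0],[0,0,0]], claw=[0.2,0.2,0.2,0.2,0.2])

```text
t: 39.77
eef_pos: [424.5, 303.2, 48.4]
tcp_rot: [-3.141, -0.0, 2.868]
ft_force: [0.4, 0.1, 0.2]
opening: 0.797
grip_force: 0.0
```

>>> arm_command(delta_pos=[[0,0,0],[0,0,0],[0,0,0],[0,0,0],[0,0,0]], delta_rot=[[0,0,0],[0,0,0],[0,0,0],[0,0,0],[0,0,0]], claw=[0.2,0.3,0.4,0.5,0.6])

```text
t: 40.18
eef_pos: [424.4, 303.5, 48.8]
tcp_rot: [3.141, 0.0, 2.869]
ft_force: [-0.2, -0.8, 0.3]
opening: 0.577
grip_force: 0.0
```

>>> arm_command(delta_pos=[[0,0,0],[0,0,0],[0,0,0],[0,0,0],[0,0,0]], delta_rot=[[0,0,0],[0,0,0],[0,0,0],[0,0,0],[0,0,0]], claw=[1,1,1,1,1])

```text
t: 40.6
eef_pos: [424.4, 303.4, 48.5]
tcp_rot: [3.141, 0.0, 2.869]
ft_force: [0.4, 0.1, 0.4]
opening: 0.392
grip_force: 30.0
```

>>> arm_command(delta_pos=[[0,0,0.03],[0,0,0.1],[0,0,0.18],[0,0,0.25],[0,0,0.276]], delta_rot=[[0,0,0],[0,0,0],[0,0,0],[0,0,0],[0,0,0]], claw=[1,1,1,1,1])

```text
t: 41.02
eef_pos: [425.0, 303.8, 119.9]
tcp_rot: [3.14, 0.002, 2.869]
ft_force: [0.9, -0.1, -1.5]
opening: 0.388
grip_force: 30.0
```

>>> arm_command(delta_pos=[[0.01,-0.06,0],[0.03,-0.16,0],[0.06,-0.29,0],[0.09,-0.42,0],[0.12,-0.55,0]], delta_rot=[[0,0,0],[0,0,0],[0,0,0],[0,0,0],[0,0,0]], claw=[1,1,1,1,1])

```text
t: 41.43
eef_pos: [454.1, 164.6, 117.3]
tcp_rot: [-3.141, -0.0, 2.87]
ft_force: [0.3, 0.2, -1.6]
opening: 0.382
grip_force: 30.0
```

>>> arm_command(delta_pos=[[0.03,-0.13,0],[0.06,-0.27,0],[0.09,-0.41,0],[0.11,-0.5,0],[0.12,-0.55,0]], delta_rot=[[0,0,0],[0,0,0],[0,0,0],[0,0,0],[0,0,0]], claw=[1,1,1,1,1])

```text
t: 41.85
eef_pos: [484.6, 25.8, 117.3]
tcp_rot: [-3.141, -0.0, 2.867]
ft_force: [-0.3, 0.6, -2.2]
opening: 0.39
grip_force: 30.0
```

>>> arm_command(delta_pos=[[0,0,0],[0,0,-0.04],[0,0,-0.11],[0,0,-0.18],[0,0,-0.21]], delta_rot=[[0,0,0],[0,0,0],[0,0,0],[0,0,0],[0,0,0]], claw=[1,1,1,1,1])

```text
t: 42.27
eef_pos: [483.2, 29.1, 63.3]
tcp_rot: [-3.141, -0.003, 2.869]
ft_force: [-0.1, -0.7, -2.4]
opening: 0.387
grip_force: 30.0
```

>>> arm_command(delta_pos=[[0,0,-0.01],[0,0,-0.02],[0,0,-0.027],[0,0,-0.03],[0,0,-0.03]], delta_rot=[[0,0,0],[0,0,0],[0,0,0],[0,0,0],[0,0,0]], claw=[1,1,1,1,1])

```text
t: 42.68
eef_pos: [484.6, 28.5, 57.9]
tcp_rot: [3.141, 0.001, 2.869]
ft_force: [0.3, -0.6, -1.8]
opening: 0.385
grip_force: 30.0
```

>>> arm_command(delta_pos=[[0,0,0],[0,0,0],[0,0,0],[0,0,0],[0,0,0]], delta_rot=[[0,0,0],[0,0,0],[0,0,0],[0,0,0],[0,0,0]], claw=[1,1,0.5,0.4,0.3])

```text
t: 43.1
eef_pos: [484.6, 28.4, 57.7]
tcp_rot: [3.141, 0.001, 2.869]
ft_force: [-0.5, 0.3, -0.0]
opening: 0.544
grip_force: 0.0
```

>>> arm_command(delta_pos=[[0,0,0],[0,0,0],[0,0,0],[0,0,0],[0,0,0]], delta_rot=[[0,0,0],[0,0,0],[0,0,0],[0,0,0],[0,0,0]], claw=[0.2,0.2,0.2,0.2,0.2])

```text
t: 43.52
eef_pos: [484.4, 28.4, 57.5]
tcp_rot: [3.142, -0.0, 2.869]
ft_force: [-0.4, -0.4, 0.1]
opening: 0.795
grip_force: 0.0
```

>>> arm_command(delta_pos=[[0,0,0.06],[0,0,0.15],[0,0,0.24],[0,0,0.3],[0,0,0.32]], delta_rot=[[0,0,0],[0,0,0],[0,0,0],[0,0,0],[0,0,0]], claw=[0.2,0.2,0.2,0.2,0.2])

```text
t: 43.93
eef_pos: [485.2, 28.4, 139.6]
tcp_rot: [3.141, 0.003, 2.869]
ft_force: [0.8, 0.8, -0.4]
opening: 0.801
grip_force: 0.0
```

>>> arm_command(delta_pos=[[0.03,0.07,0],[0.07,0.19,0],[0.12,0.31,0],[0.17,0.45,0],[0.21,0.55,0]], delta_rot=[[0,0,0],[0,0,0],[0,0,0],[0,0,0],[0,0,0]], claw=[0.2,0.2,0.2,0.2,0.2])

```text
t: 44.35
eef_pos: [537.2, 168.1, 136.8]
tcp_rot: [3.142, -0.0, 2.869]
ft_force: [0.1, -0.4, 0.5]
opening: 0.8
grip_force: 0.0
```

>>> arm_command(delta_pos=[[0.05,0.12,0],[0.1,0.26,0],[0.15,0.39,0],[0.18,0.48,0],[0.196,0.51,0]], delta_rot=[[0,0,0],[0,0,0],[0,0,0],[0,0,0],[0,0,0]], claw=[0.2,0.2,0.2,0.2,0.2])

```text
t: 44.77
eef_pos: [585.9, 296.4, 136.1]
tcp_rot: [-3.141, -0.001, 2.871]
ft_force: [-0.1, 0.1, -0.1]
opening: 0.798
grip_force: 0.0
```

>>> arm_command(delta_pos=[[0,0,0],[0,0,-0.03],[0,0,-0.1],[0,0,-0.18],[0,0,-0.24]], delta_rot=[[0,0,0],[0,0,0],[0,0,0],[0,0,0],[0,0,0]], claw=[0.2,0.2,0.2,0.2,0.2])

```text
t: 45.18
eef_pos: [585.1, 291.4, 75.8]
tcp_rot: [-3.141, -0.001, 2.867]
ft_force: [0.6, 0.3, -0.1]
opening: 0.803
grip_force: 0.0
```

>>> arm_command(delta_pos=[[0,0,-0.05],[0,0,-0.09],[0,0,-0.11],[0,0,-0.116],[0,0,-0.116]], delta_rot=[[0,0,0],[0,0,0],[0,0,0],[0,0,0],[0,0,0]], claw=[0.2,0.2,0.2,0.2,0.2])

```text
t: 45.6
eef_pos: [586.0, 293.2, 48.6]
tcp_rot: [3.141, 0.0, 2.869]
ft_force: [-1.0, -0.0, 0.9]
opening: 0.8
grip_force: 0.0
```

>>> arm_command(delta_pos=[[0,0,0],[0,0,0],[0,0,0],[0,0,0],[0,0,0]], delta_rot=[[0,0,0],[0,0,0],[0,0,0],[0,0,0],[0,0,0]], claw=[0.2,0.3,0.4,0.5,0.6])

```text
t: 46.02
eef_pos: [586.0, 293.5, 48.8]
tcp_rot: [3.141, 0.0, 2.869]
ft_force: [1.0, 0.3, -0.3]
opening: 0.58
grip_force: 0.0
```

>>> arm_command(delta_pos=[[0,0,0],[0,0,0],[0,0,0],[0,0,0],[0,0,0]], delta_rot=[[0,0,0],[0,0,0],[0,0,0],[0,0,0],[0,0,0]], claw=[1,1,1,1,1])

```text
t: 46.43
eef_pos: [585.9, 293.4, 48.5]
tcp_rot: [3.141, 0.0, 2.869]
ft_force: [0.9, -0.2, -0.7]
opening: 0.39
grip_force: 30.3
```

>>> arm_command(delta_pos=[[0,0,0.03],[0,0,0.1],[0,0,0.18],[0,0,0.25],[0,0,0.276]], delta_rot=[[0,0,0],[0,0,0],[0,0,0],[0,0,0],[0,0,0]], claw=[1,1,1,1,1])

```text
t: 46.85
eef_pos: [586.7, 293.7, 120.4]
tcp_rot: [3.14, 0.003, 2.869]
ft_force: [-0.6, 0.1, -1.4]
opening: 0.39
grip_force: 30.3
```

>>> arm_command(delta_pos=[[-0.01,-0.06,0],[-0.02,-0.15,0],[-0.04,-0.26,0],[-0.06,-0.38,0],[-0.07,-0.48,0]], delta_rot=[[0,0,0],[0,0,0],[0,0,0],[0,0,0],[0,0,0]], claw=[1,1,1,1,1])

```text
t: 47.27
eef_pos: [566.9, 171.2, 116.6]
tcp_rot: [-3.141, -0.002, 2.869]
ft_force: [-0.1, -0.2, -1.3]
opening: 0.386
grip_force: 30.3
```

>>> arm_command(delta_pos=[[-0.02,-0.1,0],[-0.04,-0.2,0],[-0.06,-0.29,0],[-0.07,-0.34,0],[-0.071,-0.358,0]], delta_rot=[[0,0,0],[0,0,0],[0,0,0],[0,0,0],[0,0,0]], claw=[1,1,1,1,1])

```text
t: 47.68
eef_pos: [549.8, 82.0, 117.1]
tcp_rot: [-3.141, -0.001, 2.867]
ft_force: [1.1, -0.6, -0.6]
opening: 0.39
grip_force: 30.3
```

>>> arm_command(delta_pos=[[0,0,0],[0,0,-0.04],[0,0,-0.11],[0,0,-0.18],[0,0,-0.21]], delta_rot=[[0,0,0],[0,0,0],[0,0,0],[0,0,0],[0,0,0]], claw=[1,1,1,1,1])

```text
t: 48.1
eef_pos: [549.7, 85.0, 62.4]
tcp_rot: [-3.141, -0.003, 2.87]
ft_force: [-0.1, -0.0, -2.0]
opening: 0.392
grip_force: 30.3
```

>>> arm_command(delta_pos=[[0,0,-0.01],[0,0,-0.02],[0,0,-0.027],[0,0,-0.03],[0,0,-0.03]], delta_rot=[[0,0,0],[0,0,0],[0,0,0],[0,0,0],[0,0,0]], claw=[1,1,1,1,1])

```text
t: 48.52
eef_pos: [550.9, 84.0, 57.9]
tcp_rot: [3.141, 0.001, 2.869]
ft_force: [-0.4, 0.4, -1.0]
opening: 0.386
grip_force: 30.3
```

>>> arm_command(delta_pos=[[0,0,0],[0,0,0],[0,0,0],[0,0,0],[0,0,0]], delta_rot=[[0,0,0],[0,0,0],[0,0,0],[0,0,0],[0,0,0]], claw=[1,1,0.5,0.4,0.3])

```text
t: 48.93
eef_pos: [550.8, 83.9, 57.8]
tcp_rot: [3.141, 0.001, 2.869]
ft_force: [-0.5, -0.6, 0.5]
opening: 0.544
grip_force: 0.0
```

>>> arm_command(delta_pos=[[0,0,0],[0,0,0],[0,0,0],[0,0,0],[0,0,0]], delta_rot=[[0,0,0],[0,0,0],[0,0,0],[0,0,0],[0,0,0]], claw=[0.2,0.2,0.2,0.2,0.2])

```text
t: 49.35
eef_pos: [550.6, 83.9, 57.5]
tcp_rot: [3.141, -0.0, 2.869]
ft_force: [-0.0, -0.7, -0.0]
opening: 0.797
grip_force: 0.0
```

>>> arm_command(delta_pos=[[0,0,0.06],[0,0,0.15],[0,0,0.24],[0,0,0.32],[0,0,0.36]], delta_rot=[[0,0,0],[0,0,0],[0,0,0],[0,0,0],[0,0,0]], claw=[0.2,0.2,0.2,0.2,0.2])

```text
t: 49.77
eef_pos: [551.3, 84.0, 149.8]
tcp_rot: [3.141, 0.003, 2.869]
ft_force: [0.2, 0.5, 0.2]
opening: 0.8
grip_force: 0.0
```

>>> arm_command(delta_pos=[[0,0.08,0],[0,0.2,0],[-0.04,0.34,0],[-0.08,0.48,0],[-0.1,0.6,0]], delta_rot=[[0,0,0],[0,0,0],[0,0,0],[0,0,0],[0,0,0]], claw=[0.2,0.2,0.2,0.2,0.2])

```text
t: 50.18
eef_pos: [524.4, 235.6, 147.0]
tcp_rot: [-3.141, -0.001, 2.869]
ft_force: [-0.2, -0.1, 0.9]
opening: 0.8
grip_force: 0.0
```

>>> arm_command(delta_pos=[[-0.03,0.12,0],[-0.06,0.25,0],[-0.09,0.37,0],[-0.12,0.46,0],[-0.14,0.5,0]], delta_rot=[[0,0,0],[0,0,0],[0,0,0],[0,0,0],[0,0,0]], claw=[0.2,0.2,0.2,0.2,0.2])

```text
t: 50.6
eef_pos: [489.5, 361.3, 146.8]
tcp_rot: [-3.141, -0.001, 2.871]
ft_force: [-0.1, -0.8, 0.4]
opening: 0.802
grip_force: 0.0
```

Run:
```python
from h import *
import cv2
t=read_camera("top")[:,:,::-1]
cv2.imwrite("pics/f.png",cv2.resize(t[190:310,225:530],None,fx=2.6,fy=2.6,interpolation=cv2.INTER_CUBIC))
c0=cv2.imread("pics/top0.png")[195:305,227:362]
c1=cv2.resize(t[195:305,227:362],None,fx=5,fy=5,interpolation=cv2.INTER_CUBIC);cv2.imwrite("pics/f2.png",c1)
print("diff px at stilt",np.abs(c0[60:95,5:33].astype(int)-t[195:305,227:362][60:95,5:33]).mean())
```

```text
diff px at stilt 2.0081632653061225
```

View pics/f.png

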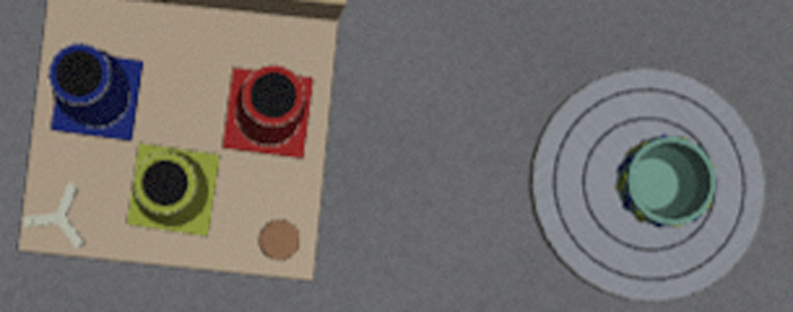

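View pics/f2.png

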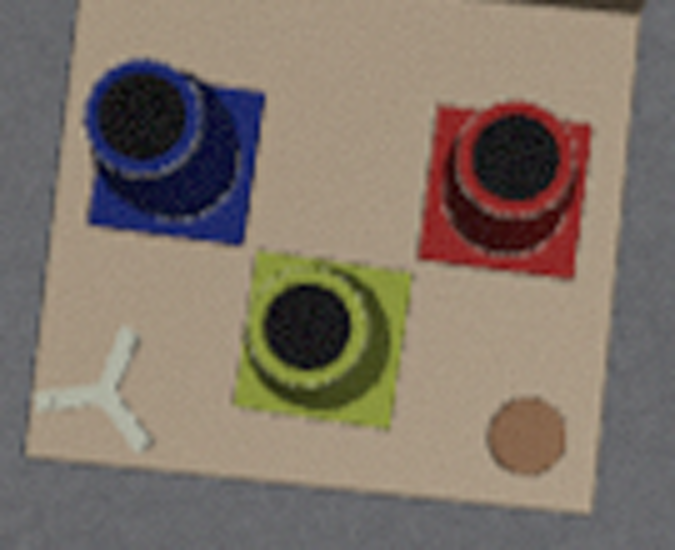

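All vases are upright and centred on their own tiles, with mouths at crop (142,116), (516,158) and (306,327), the same as at the start. The stilt is unmoved and the bowl is centred on the wheel. Handing in.

```bash
python3 -c "
from cell import *
print(job_done())"
```

```text
the job is handed in; nothing more can be done
None
```

The job is handed in at about 51 s: the three vases were cleared to the board, the bowl stands centred on the banding wheel, and each vase is back upright on its own tile with the stilt unmoved, as the final top view shows (no verdict was returned).

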